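# Press a repair plug home and hold it

## Robot

A 6-joint arm with a two-finger parallel gripper is mounted at the origin on the work surface. World frame = base frame: x ahead of the robot, y to its left, z up, the work surface at z = 0. Lengths are in mm, angles in rad, forces in N, time in s.
With the tool pointing down it reaches from about 325 to 850 mm from the base axis. Payload 15.5 kg.
Tool frame: the origin (TCP) lies at the very end of the fingers, on their centre line; the grasp point (between the pads) lies env.grip_depth behind it (env.grip_depth is the distance from the TCP to the grasp point, in mm); x points along the fingers, y is the direction in which the jaws open and shut, and the axes are right-handed (so a half turn about x gives the same grasp; the last joint's range is limited). The gripper opens to 91 mm and grips with 3 to 60 N. Pads are 32 mm wide; open, the fingers measure 118 mm over their backs; the gripper's body (76 mm by 178 mm) begins 60 mm behind the grasp point.
Start: joints at [-1.403, 0.494, 1.345, -0, 1.302, -0.096], TCP at [162.97, -603.38, 213.915] pointing down, gripper open.
Joint ranges: [-2.91, 2.91], [-0.82, 2.16], [0.22, 2.67], [-1.22, 4.37], [0.12, 2.79], [-3.08, 3.08]. Speed limits (rad/s): [1.89, 1.89, 2.57, 3.01, 3.01, 3.01].

## Interface

Orientations are given as a unit quaternion [x, y, z, w].
In Python, from workcell import monitor, vision, workorder, env gives the robot as it stands.
- The arm moves only by the tool play_rows, never from a script. Its argument "increments" is one flat list of numbers, 7 for each row, row after row: the closure, from -1 (fully open) to 1 (shut), so that 0 is half open, then the shift along the tool's x, y, z in mm, then the turn, a rotation vector about the tool's x, y, z in degrees. In form: [gripper, x, y, z, wx, wy, wz, gripper, x, y, z, wx, wy, wz, ...]. A call has 1 to 20 rows; each row shifts and turns the commanded pose from where the row before left it, along the tool's axes as they then stand; what a row does not reach is not made up. A row lasts 1/8 s, in which the tool goes at most 62.5 mm and 10.7 degrees, less where a joint would pass 70% of its speed; a pose out of reach is approached as far as the arm can. A call with a gripper value outside its range is refused whole. The fingers move at their own pace and stop on an object; "grip_force" is the grip in N (left out, the last holds). Time passes only in rows, so rows that do not move let the fingers close. It gives the time, the measured TCP pose, the force and the opening at its end, in the units of the state.
- monitor.read_state(): the state, without advancing time (a new reading comes with each control period).
- vision.snapshot(name): name is "side" or "top"; returns the picture (400x640x3 uint8, blue, green, red); there is no depth.
- vision.camera_model(name): a dict with "intrinsics" (3x3 intrinsics, pixels), "T" (4x4, takes a point from camera to world coordinates). Camera axes: x right, y down, z forward; pixel columns grow to the right and rows downward; lengths in mm; the calibration is good to about 2 mm. A picture is of the moment at which its call begins. camera_model takes no time and is no camera call.
- workorder.close_job(): hands the job in, once; it reports no verdict.
The state is a dict: "time_s": time; "joint_pos": joint angles; "qvel": joint speeds; "effort": joint torques, N m; "tcp_pos": TCP position; "eef_rot": TCP orientation; "wrist_force": force on the tool from outside, world axes, zero at the start; "wrist_torque": the same for the moment, N m; "gripper_width": finger opening in mm.
Only numpy, scipy, OpenCV 4.12 (cv2) and the standard library are available. Lean on these libraries where they do the work, as an engineer would, in place of code of your own. Each camera call takes 0.05 s, during which the arm holds its last target. There are 200 camera calls.

## Task

Slide the white strip that has the dark round plug flat along the bench, without lifting it, onto the green pad and in under the raised foot of the green press, square to the pad and with the plug centred beneath the foot. Then push the press's black lever handle down past its first two clicks to the third (the red mark) so that the foot clamps the plug, and finish while still holding the lever down there: it springs back if let go. Leave everything else on the bench where it is.

Things in the scene. Friction and masses are not known exactly. Their poses are not given: they have to be found in the camera images.
- strip: White-painted wooden strip, 180 x 60 x 14 mm (its x, y, z), about 0.12 kg, loose, lying flat on the bench. Origin: centre of its underside. The round plug (24 mm across, dark wood, flush with the top) is near its +x end, which faces away from the robot.
- plug (a point): Centre of the dark plug on the strip's top face: 50 mm from the strip's centre along its +x, 40 mm from its +x end, 14 mm up.
- press: Green bench press, bolted down. Origin: bench point directly below the foot's centre; x along the pad away from the robot, y to the lever's side, z up. Paper-thin flush green pad on the bench: x -110 to +40 mm, 72 mm wide in y. Head above: x -29 to +95 mm, 60 mm wide, underside 125 mm, top 195 mm above the bench. Below the head it is open at the front and both sides.
- stop (a point): Point on the flat front face of the press's column (56 mm wide), 40 mm to +x of the press origin, 7 mm above the bench. A strip pushed right up to this face along the middle of the pad has its plug centred under the foot.
- press_foot: Round black foot of the press, 48 mm across, 12 mm thick, under the head, on a sprung ram; origin: centre of its underside, 34 mm above the bench when raised. It goes down with the lever (32.5 mm per rad of lever), meets a 14 mm thick strip at 0.62 rad and then presses on it, with about 10 N at the third click.
- lever_grip (a point): Point to hold on the lever handle: axis of a level round black bar, 24 mm diameter, along the press's x axis (32 mm of bar to -x, 63 mm to +x of this point; a 14 mm steel rod joins it 55 mm to +x). 230 mm above the bench when raised, 114 mm at the third click. Moves on an arc of 150 mm radius about point lever_hinge, in the press's y-z plane.
- lever_hinge (a point): Point on the lever's hinge axis (parallel to the press's x axis), in the plane of lever_grip's arc: at x -45, y +30, z 165 mm in the press frame.
- press_lever (a joint): Lever angle, rad: 0 raised (pointing to the press's +y side, 0.45 rad above level), grows as the handle goes down. Clicks at 0.267, 0.533 (yellow marks) and 0.80 (red mark, 0.35 rad below level); hard stop 0.88. A spring always returns it to 0: with a strip under the foot the handle needs about 6 N past the first click, 9 to 11 N at the third, 12 N at the stop.
- spare: Bystander: plain white strip without plug, 180 x 60 x 14 mm, lying at the right; leave alone. Origin: centre of its underside.
- glue: Bystander: yellow glue bottle, 60 mm across, 160 mm high; origin under its centre.
- tin: Bystander: blue tin, 80 mm across, 80 mm high; origin under its centre.
- tape: Bystander: orange tape measure, 65 x 60 x 32 mm, origin under its centre; it lies near the press, in front of the lever.
- hammer: Bystander: hammer lying on the bench left of the press.
- jar: Bystander: glass jar with steel lid, 70 mm across, 90 mm high; origin under its centre; right of the press.
- brush: Bystander: brush lying on the bench, near right.
There are look-alikes about, which are no part of the job. What is shaped like the strip but turquoise or yellow is not meant.

How it is judged:
By the outcome, as a careful person would: the job done as asked, in the order asked, and still so for the second after the job is handed in, while the arm keeps its last pose, push and grip.
It also fails if it takes over 67 s, if anything falls off the work surface, if the arm or the gripper's body presses on something with over 40 N, if the wrist force passes 120 N, or if a joint passes its speed limit or range.

## Working session

There is one attempt and no reset: what is moved stays moved. The work goes in short steps, Python scripts to look and compute and a tool call to move; the robot and the scene stay as the last step left them, time stands still between calls to the robot, and variables do not carry over. Pictures are saved under pics/ and viewed, about 8 in all and at most 12, crops included, and the job is handed in when it is done.

Besides the shell and the picture viewer there is one more tool, called after ">>>" as a command line: name --argument value ..., lists and objects as JSON in quotes. play_rows: Moves the arm, as the interface text tells. Its arguments: {"type":"object","properties":{"increments":{"type":"array","items":{"type":"number"}},"grip_force":{"type":"number"}},"required":["increments"]}

```bash
ls; mkdir -p pics; python3 - <<'E'
from workcell import monitor, vision, workorder, env
import cv2
for n in("top","side"):
    cv2.imwrite(f"pics/{n}0.png",vision.snapshot(n)); m=vision.camera_model(n); print(n,m["intrinsics"],m["T"])
s=monitor.read_state(); print(s, env.grip_depth)
E
```

```text
pics
top [[484.22686147   0.         326.70520755]
 [  0.         484.22686147 201.66823648]
 [  0.           0.           1.        ]] [[-1.34011425e-02 -9.97371358e-01  7.12094415e-02  3.81019524e+02]
 [-9.99898641e-01  1.37094024e-02  3.84192249e-03 -8.23854726e+00]
 [-4.80806234e-03 -7.11507377e-02 -9.97453986e-01  1.80054708e+03]
 [ 0.00000000e+00  0.00000000e+00  0.00000000e+00  1.00000000e+00]]
side [[471.86308608   0.         319.11503628]
 [  0.         471.86308608 204.7072411 ]
 [  0.           0.           1.        ]] [[-9.27680926e-01 -2.24757876e-01  2.98147608e-01  6.76165107e+01]
 [-3.73266827e-01  5.77396693e-01 -7.26143881e-01  1.03294932e+03]
 [-8.94288701e-03 -7.84918439e-01 -6.19534558e-01  1.02242911e+03]
 [ 0.00000000e+00  0.00000000e+00  0.00000000e+00  1.00000000e+00]]
{'time_s': 0.1, 'joint_pos': array([-1.40247588e+00,  4.94136048e-01,  1.34603897e+00,  3.26913493e-06,
        1.30248693e+00, -9.54854695e-02]), 'qvel': array([-0.00016174, -0.00123455, -0.00103376,  0.00037932,  0.00076758,
        0.00018284]), 'effort': array([ 4.00724341e-03, -8.80239630e+01, -3.82543230e+01,  7.11014774e-02,
        4.84374783e-02, -2.46010239e-05]), 'tcp_pos': array([ 162.93165442, -603.05534981,  213.39879036]), 'eef_rot': array([-0.70095172, -0.09337678,  0.70097703, -0.0926211 ]), 'wrist_force': array([ 0.33805673, -0.17165337, -0.07892565]), 'wrist_torque': array([-0.00461918,  0.00158098,  0.02529193]), 'gripper_width': 90.76572987120203} 18.8
```

View pics/top0.png

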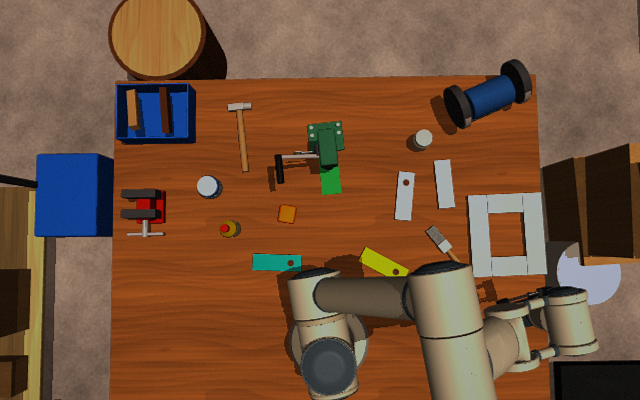

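View pics/side0.png

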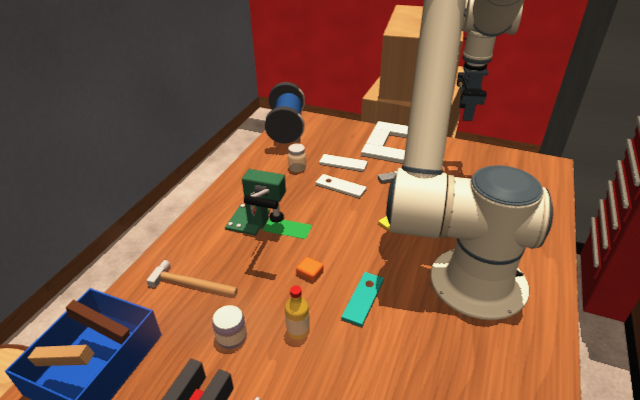

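The top view shows the strip at (405,196) with its plug at (406,183), the pad at (331,180), the press head at (327,150) and the handle bar at (280,168). The spare is at (444,184). Next I'll measure these.

```bash
cat > h.py <<'E'
from workcell import monitor, vision, workorder, env
import cv2, numpy as np
from scipy.spatial.transform import Rotation as R
def ray(n,uv,z):
    m=vision.camera_model(n);K=np.array(m["intrinsics"]);T=np.array(m["T"])
    uv=np.atleast_2d(uv).astype(float)
    d=np.c_[uv,np.ones(len(uv))]@np.linalg.inv(K).T@T[:3,:3].T
    return T[:3,3]+d*((z-T[2,3])/d[:,2])[:,None]
def proj(n,P):
    m=vision.camera_model(n);K=np.array(m["intrinsics"]);T=np.linalg.inv(m["T"])
    p=(np.atleast_2d(P)@T[:3,:3].T+T[:3,3])@K.T
    return p[:,:2]/p[:,2:]
def blobs(n,im,lo,hi,box,z,amin=20):
    """HSV blobs within box (x0,y0,x1,y1), min-area rect of the contour put on plane z (upsampled x4)"""
    x0,y0,x1,y1=box
    c=cv2.resize(im[y0:y1,x0:x1],None,fx=4,fy=4,interpolation=cv2.INTER_CUBIC)
    m=cv2.inRange(cv2.cvtColor(c,cv2.COLOR_BGR2HSV),lo,hi)
    out=[]
    for k in cv2.findContours(m,cv2.RETR_EXTERNAL,cv2.CHAIN_APPROX_NONE)[0]:
        if cv2.contourArea(k)<amin*16: continue
        uv=(k[:,0]+.5)/4-.5+[x0,y0]
        W=ray(n,uv,z)[:,:2]
        r=cv2.minAreaRect(W.astype(np.float32))
        out.append((uv.mean(0).round(1),W,r,cv2.boxPoints(r).round(0).tolist()))
    return out
def show(name,l):
    for u,W,r,b in l: print(name,u,"c",np.round(r[0],1),"size",np.round(r[1],1),"ang",round(r[2],2),b)
E
python3 - <<'E'
from h import *
im=cv2.imread("pics/top0.png"); s=cv2.imread("pics/side0.png")
show("strip",blobs("top",im,(0,0,110),(179,60,255),(385,160,422,232),14))
show("plug",blobs("top",im,(0,0,0),(179,255,110),(398,176,414,190),14,3))
show("pad",blobs("top",im,(45,150,90),(75,255,255),(315,160,350,205),0))
show("stripS",blobs("side",s,(0,0,110),(179,70,255),(310,170,372,202),14))
show("padS",blobs("side",s,(45,150,120),(75,255,255),(255,210,320,245),0))
show("handle",blobs("top",im,(0,0,0),(179,255,45),(272,148,288,188),230))
show("tape",blobs("top",im,(5,150,180),(25,255,255),(270,200,302,228),32))
show("head",blobs("top",im,(45,60,20),(85,255,75),(300,115,350,172),195))
E
python3 - <<'E'
import cv2,numpy as np
a=cv2.imread("pics/top0.png")[115:225,260:425];b=cv2.imread("pics/side0.png")[140:260,220:380]
cv2.imwrite("pics/c0.png",np.vstack([cv2.resize(a,(495,330)),cv2.resize(b,(495,260))]))
E
```

```text
strip [404.4 195.5] c [ 527.4 -288.7] size [ 60.9 180. ] ang 83.65 [[435.0, -309.0], [613.0, -329.0], [620.0, -268.0], [441.0, -249.0]]
plug [405.6 182.1] c [ 577.2 -294.8] size [20.9 21.1] ang 44.08 [[562.0, -295.0], [577.0, -310.0], [592.0, -295.0], [577.0, -280.0]]
pad [330.8 181. ] c [591.3 -14.7] size [103.7  71.9] ang 5.51 [[536.0, 16.0], [543.0, -56.0], [646.0, -46.0], [639.0, 26.0]]
stripS [340.5 185.5] c [ 525.2 -284.2] size [ 72.  182.3] ang 83.7 [[431.0, -310.0], [612.0, -330.0], [620.0, -258.0], [439.0, -238.0]]
padS [293.7 228.4] c [596.2 -15.4] size [111.   67.2] ang 5.43 [[538.0, 13.0], [544.0, -54.0], [655.0, -44.0], [648.0, 23.0]]
padS [270.  222.5] c [676.5 -18.2] size [25.5 25.8] ang 85.38 [[663.0, -30.0], [688.0, -32.0], [690.0, -7.0], [665.0, -4.0]]
handle [279.  168.5] c [603.9 153.1] size [96.1 26.5] ang 3.31 [[555.0, 164.0], [557.0, 137.0], [653.0, 143.0], [651.0, 169.0]]
head [325.5 149.9] c [673.3  -4.4] size [142.4 106.9] ang 24.07 [[586.0, 15.0], [630.0, -82.0], [760.0, -24.0], [717.0, 73.0]]
```

View pics/c0.png

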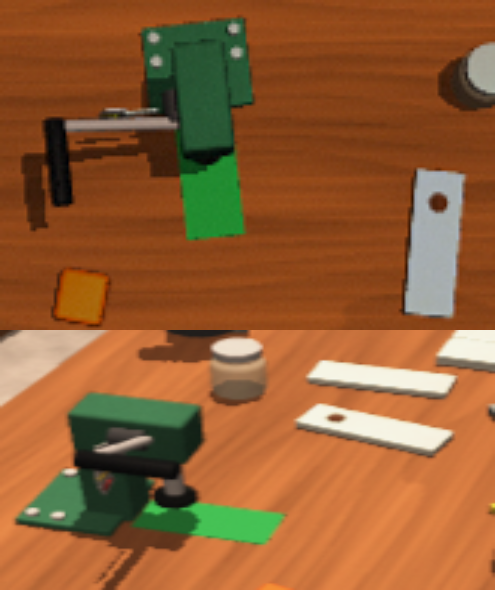

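Press origin is near (649,-9.5) with yaw about 5.45°, and the handle position agrees with it. The strip is at (527,-289) with yaw -6.4°. Next is the approach.

```bash
cat >> h.py <<'E'
def plan(tgt,yaw_deg,tilt=True):
    """tgt TCP world; tool x down, tool y along world dir yaw (mod 180). prints turn (deg, tool rotvec), then shift in tool axes after the turn"""
    s=monitor.read_state();Rc=R.from_quat(s["eef_rot"])
    best=None
    for k in (0,180):
        a=np.radians(yaw_deg+k);y=np.array([np.cos(a),np.sin(a),0]);x=np.array([0,0,-1.])
        Rt=R.from_matrix(np.c_[x,y,np.cross(x,y)])
        d=(Rc.inv()*Rt).as_rotvec(degrees=True)
        if best is None or np.linalg.norm(d)<np.linalg.norm(best[0]): best=(d,Rt)
    d,Rt=best
    print("tcp",s["tcp_pos"].round(1),"turn",d.round(2),"shift after turn",Rt.inv().apply(np.array(tgt)-s["tcp_pos"]).round(1))
    print("t",s["time_s"],"F",s["wrist_force"].round(1),"w",round(s["gripper_width"],1),"j",s["joint_pos"].round(2),"axes\n",Rt.as_matrix().round(3))
E
python3 - <<'E'
from h import *
a=np.radians(-6.35);c=np.array([527.4,-288.7])-55*np.array([np.cos(a),np.sin(a)])
plan([*c,60],83.65)
E
```

```text
tcp [ 162.9 -603.1  213.4] turn [2.146e+01 1.000e-02 6.000e-02] shift after turn [ 153.4 -352.7 -272.5]
t 0.1 F [ 0.3 -0.2 -0.1] w 90.8 j [-1.4   0.49  1.35  0.    1.3  -0.1 ] axes
 [[-0.    -0.111 -0.994]
 [ 0.    -0.994  0.111]
 [-1.     0.    -0.   ]]
```

>>> play_rows --increments '[-1,0,0,0,7.15,0,0,-1,0,0,0,7.15,0,0,-1,0,0,0,7.16,0,0,-1,0,-35.3,-27.2,0,0,0,-1,0,-35.3,-27.2,0,0,0,-1,0,-35.3,-27.2,0,0,0,-1,0,-35.3,-27.2,0,0,0,-1,0,-35.3,-27.2,0,0,0,-1,0,-35.3,-27.2,0,0,0,-1,0,-35.3,-27.2,0,0,0,-1,0,-35.3,-27.2,0,0,0,-1,0,-35.3,-27.2,0,0,0,-1,0,-35.3,-27.2,0,0,0,-1,30,0,0,0,0,0,-1,30,0,0,0,0,0,-1,30,0,0,0,0,0,-1,30,0,0,0,0,0,-1,33,0,0,0,0,0,-1,0,0,0,0,0,0]' --grip_force 20

```text
time_s: 2.48
tcp_pos: [471.0, -281.6, 59.1]
eef_rot: [-0.705, 0.038, 0.707, 0.04]
wrist_force: [0.4, -0.1, 0.0]
gripper_width: 90.9
```

```bash
python3 - <<'E'
from h import *
a=np.radians(-6.35);c=np.array([527.4,-288.7])-55*np.array([np.cos(a),np.sin(a)])
plan([*c,3.5],83.65)
im=vision.snapshot("side");c1=cv2.resize(im[60:240,220:440],None,fx=3,fy=3);cv2.imwrite("pics/s1.png",c1)
E
```

```text
tcp [ 471.  -281.6   59.1] turn [0.01 0.22 0.13] shift after turn [55.6  0.8 -1.8]
t 2.475 F [ 0.4 -0.1  0. ] w 90.9 j [-0.65  0.59  1.69 -0.    0.86  1.03] axes
 [[-0.    -0.111 -0.994]
 [ 0.    -0.994  0.111]
 [-1.     0.    -0.   ]]
```

View pics/s1.png

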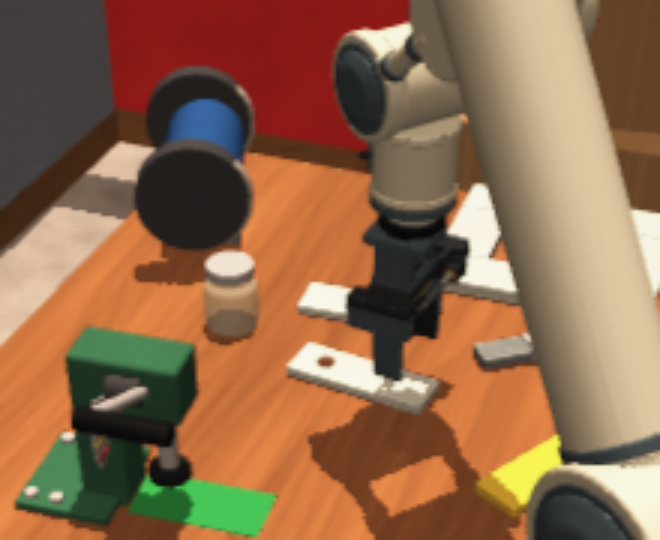

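The gripper is above the strip's near end at crop (390,390), with its jaws across the width. I'll lower it and close.

>>> play_rows --increments '[-1,18,0,-0.6,0,0,0,-1,18,0.4,-0.6,0,0,0,-1,12,0.4,-0.6,0,0,0,-1,7,0,0,0,0,0,-1,0,0,0,0,0,0,0,0,0,0,0,0,0,0,0,0,0,0,0,0,0.4,0,0,0,0,0,0,0.4,0,0,0,0,0,0,0.4,0,0,0,0,0,0]' --grip_force 20

```text
time_s: 3.78
tcp_pos: [474.1, -283.7, 6.1]
eef_rot: [0.706, -0.039, -0.706, -0.039]
wrist_force: [-0.4, 1.3, 5.3]
gripper_width: 59.8
```

```bash
python3 - <<'E'
from h import *
s=monitor.read_state();print(s["time_s"],s["wrist_force"],s["gripper_width"],s["tcp_pos"])
im=vision.snapshot("top");cv2.imwrite("pics/t2.png",im)
show("plug",blobs("top",im,(0,0,0),(179,255,110),(398,176,414,190),14,3))
E
```

```text
3.775 [-0.4006237   1.25977384  5.27035262] 59.828294550487726 [ 474.0853148  -283.65829117    6.08896721]
plug [405.2 182.8] c [ 576.1 -293.6] size [21.9 76.4] ang 49.84 [[540.0, -277.0], [598.0, -327.0], [612.0, -310.0], [554.0, -261.0]]
```

Width is 59.8, so the strip is gripped. Next I'll slide it across to in front of the pad and square it.

>>> play_rows --increments '[0.4,-1,-6,1,0,0,0,0.4,0,-14,2,0,0,0,0.4,0,-19.5,2.9,0,0,0,0.4,0,-19.5,2.9,0,0,0,0.4,0,-19.5,2.9,0,0,0,0.4,0,-19.5,2.9,0,0,0,0.4,0,-19.5,2.9,0,0,0,0.4,0,-19.5,2.9,0,0,0,0.4,0,-19.5,2.9,0,0,0,0.4,0,-19.5,2.9,0,0,0,0.4,0,-19.5,2.9,0,0,0,0.4,0,-19.5,2.9,0,0,0,0.4,0,-19.5,2.9,0,0,0,0.4,0,-14,2,0,0,0,0.4,0,-6,1,0,0,0,0.4,0,0,0,-2.95,0,0,0.4,0,0,0,-2.95,0,0,0.4,0,0,0,-2.95,0,0,0.4,0,0,0,-2.95,0,0,0.4,0,0,0,0,0,0]'

```text
time_s: 6.32
tcp_pos: [464.6, -26.6, 6.9]
eef_rot: [0.706, 0.033, -0.706, 0.033]
wrist_force: [-0.6, -0.3, -0.6]
gripper_width: 59.6
```

```bash
python3 - <<'E'
from h import *
o=np.array([649,-9.5]);a=np.radians(5.45);ex=np.array([np.cos(a),np.sin(a)]);ey=np.array([-ex[1],ex[0]])
im=vision.snapshot("top");cv2.imwrite("pics/t3.png",im);s=vision.snapshot("side");cv2.imwrite("pics/s3.png",s)
print(monitor.read_state()["wrist_force"])
plan([*(o-105*ex),6],95.45)
cv2.imwrite("pics/c3.png",np.hstack([cv2.resize(im[130:250,260:400],(396,340)),cv2.resize(s[150:290,220:380],(396,340))]))
E
```

```text
[-0.46046695 -0.00527122 -0.78470565]
tcp [464.5 -26.6   6.9] turn [-0.08 -0.   -0.  ] shift after turn [  0.9   0.5 -80.3]
t 6.425 F [-0.5 -0.  -0.8] w 59.9 j [-0.19  0.61  1.93 -0.    0.59  1.29] axes
 [[ 0.     0.095 -0.995]
 [ 0.    -0.995 -0.095]
 [-1.     0.     0.   ]]
```

View pics/c3.png

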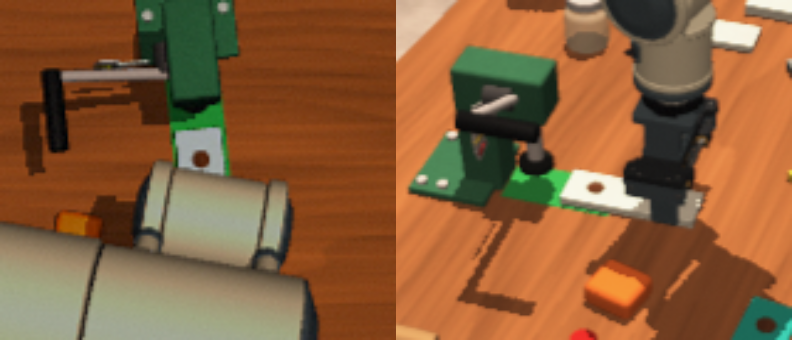

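The strip is aligned in front of the foot, with the plug at crop (200,158). The wrist reads -0.8 N vertical, so I may be carrying some of the strip's weight. I'll lower slightly and measure the alignment.

```bash
python3 - <<'E'
from h import *
o=np.array([649,-9.5]);a=np.radians(5.45);ex=np.array([np.cos(a),np.sin(a)]);ey=np.array([-ex[1],ex[0]])
im=cv2.imread("pics/t3.png")
f=lambda W:np.c_[(W[:,:2]-o)@ex,(W[:,:2]-o)@ey]
def edges(lo,hi,box,z,x0,x1,n="top"):
    for u,W,r,b in blobs(n,im,lo,hi,box,z,10):
        P=f(W);m=(P[:,0]>x0)&(P[:,0]<x1);P0=P;P=P[m];print("blob",u,"n",len(P),"xmax",P0[:,0].max().round(1))
        for s in(1,-1):
            Q=P[P[:,1]*s>20]
            if len(Q)>4:
                k=np.polyfit(Q[:,0],Q[:,1],1);print(" side",s,"y",Q[:,1].mean().round(1),"slope deg",np.degrees(np.arctan(k[0])).round(2))
print("strip");edges((0,0,110),(179,80,255),(318,168,348,192),14,-85,-45)
im0=im; im=cv2.imread("pics/top0.png")
print("pad");edges((45,150,90),(75,255,255),(315,160,350,205),0,-104,-30); im=im0
for u,W,r,b in blobs("top",im,(0,0,0),(30,255,130),(325,181,337,191),14,3): print("plug",u,f(np.array([r[0]])),r[1])
im=cv2.imread("pics/side0.png");print("pad side");edges((45,150,120),(75,255,255),(255,210,320,245),0,-104,-30,"side")
E
```

```text
strip
blob [330.6 183. ] n 86 xmax -41.6
 side 1 y 30.2 slope deg 0.82
 side -1 y -28.3 slope deg -0.95
pad
blob [330.8 181. ] n 156 xmax -6.1
 side 1 y 35.2 slope deg 0.09
 side -1 y -34.8 slope deg -0.02
plug [327.9 189.9] [[-95.1240051   11.37045509]] (25.939529418945312, 5.582368850708008)
plug [330.5 185.7] [[-81.27117514   0.99888999]] (23.173583984375, 22.354726791381836)
pad side
blob [293.7 228.4] n 172 xmax 2.3
 side 1 y 31.0 slope deg 0.0
 side -1 y -33.1 slope deg 0.26
blob [270.  222.5] n 0 xmax 37.9
```

The strip is square, with a lateral error of about +0.8 mm and about 80 mm left to go.

>>> play_rows --increments '[0.4,0.8,0.4,0,0,0,0,0.4,0,0.4,-5,0,0,0,0.4,0,0,-10,0,0,0,0.4,0,0,-12,0,0,0,0.4,0,0,-12,0,0,0,0.4,0,0,-12,0,0,0,0.4,0,0,-12,0,0,0,0.4,0,0,-8,0,0,0,0.4,0,0,-4,0,0,0,0.4,0,0,0,0,0,0]'

```text
time_s: 7.68
tcp_pos: [539.5, -20.1, 6.1]
eef_rot: [0.706, 0.034, -0.706, 0.034]
wrist_force: [0.4, -0.5, 0.2]
gripper_width: 60.0
```

>>> play_rows --increments '[0.4,0,0,-1.5,0,0,0,0.4,0,0,-1.5,0,0,0,0.4,0,0,0,0,0,0]'

```text
time_s: 8.05
tcp_pos: [542.4, -19.9, 6.1]
eef_rot: [0.706, 0.034, -0.706, 0.034]
wrist_force: [1.5, -0.4, -0.3]
gripper_width: 59.8
```

>>> play_rows --increments '[0.4,0,0,-1,0,0,0,0.4,0,0,-1,0,0,0,0.4,0,0,0,0,0,0]'

```text
time_s: 8.43
tcp_pos: [544.4, -19.7, 6.1]
eef_rot: [0.706, 0.034, -0.706, 0.034]
wrist_force: [0.3, 0.5, -0.2]
gripper_width: 59.7
```

>>> play_rows --increments '[0.4,0,0,-1,0,0,0,0.4,0,0,-1,0,0,0,0.4,0,0,0,0,0,0]'

```text
time_s: 8.8
tcp_pos: [545.9, -19.5, 6.1]
eef_rot: [-0.706, -0.034, 0.707, -0.034]
wrist_force: [-2.7, -1.5, 2.0]
gripper_width: 60.3
```

Contact is starting; one more step.

>>> play_rows --increments '[0.4,0,0,-1,0,0,0,0.4,0,0,0,0,0,0]'

```text
time_s: 9.05
tcp_pos: [546.0, -19.5, 6.1]
eef_rot: [-0.706, -0.034, 0.707, -0.034]
wrist_force: [-7.1, -3.7, 8.1]
gripper_width: 59.7
```

```bash
python3 - <<'E'
from h import *
im=vision.snapshot("top");s=vision.snapshot("side");cv2.imwrite("pics/s4.png",s)
print(monitor.read_state()["wrist_force"],monitor.read_state()["tcp_pos"])
cv2.imwrite("pics/c4.png",np.hstack([cv2.resize(im[130:250,260:400],(396,340)),cv2.resize(s[160:250,220:325],(396,340))]))
E
```

```text
[-8.57474617 -2.76747399  6.93222106] [545.91825272 -19.45087116   6.07920033]
```

View pics/c4.png

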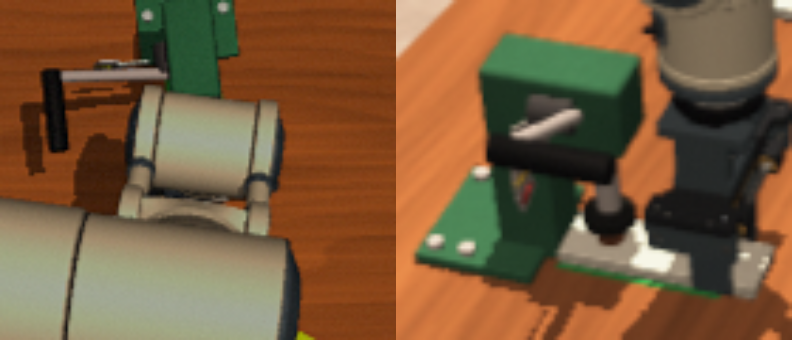

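The strip is against the stop (-8.6 N) with the plug under the foot. I'll relax the push, open and rise.

>>> play_rows --increments '[0.4,0,0,1,0,0,0,0.4,-0.5,0,0,0,0,0,-1,0,0,0,0,0,0,-1,0,0,0,0,0,0,-1,0,0,0,0,0,0,-1,0,0,0,0,0,0,-1,-5,0,0,0,0,0,-1,-15,0,0,0,0,0,-1,-30,0,5,0,0,0,-1,-40,0,10,0,0,0,-1,-40,0,10,0,0,0,-1,-40,0,10,0,0,0,-1,-40,0,10,0,0,0,-1,-40,0,10,0,0,0,-1,-34,0,5,0,0,0,-1,0,0,0,0,0,0]'

```text
time_s: 11.15
tcp_pos: [487.1, -25.3, 294.0]
eef_rot: [0.708, 0.033, -0.704, 0.034]
wrist_force: [0.3, 0.0, -0.0]
gripper_width: 91.3
```

```bash
python3 - <<'E'
from h import *
o=np.array([649,-9.5]);a=np.radians(5.45);ex=np.array([np.cos(a),np.sin(a)]);ey=np.array([-ex[1],ex[0]])
s=vision.snapshot("side");t=vision.snapshot("top");cv2.imwrite("pics/s5.png",s);cv2.imwrite("pics/t5.png",t)
L=blobs("side",s,(0,0,110),(179,70,255),(255,205,330,250),14)
show("strip",L)
for l in L:
  P=(l[1]-o); print("press frame x %.1f..%.1f"%(np.percentile(P@ex,1),np.percentile(P@ex,99)))
  Q=np.c_[P@ex,P@ey];q=Q[(Q[:,0]>-130)&(Q[:,0]<-50)&(Q[:,1]<0)];print("far edge y",q[:,1].mean(),np.degrees(np.polyfit(q[:,0],q[:,1],1)[0]))
g=o-45*ex+165*ey;print(g);plan([*g,285],95.45)
cv2.imwrite("pics/c5.png",np.hstack([cv2.resize(t[130:250,260:400],(396,340)),cv2.resize(s[160:250,220:325],(396,340))]))
E
```

```text
strip [290.5 227. ] c [597.5  -9.4] size [182.7  71.3] ang 5.74 [[503.0, 17.0], [510.0, -54.0], [692.0, -36.0], [685.0, 35.0]]
press frame x -142.0..39.5
far edge y -29.196973466462744 0.19075913776441955
[588.53220788 150.48014288]
tcp [486.2 -25.1 291.1] turn [ 0.   -0.05 -0.01] shift after turn [   6.1 -165.1 -118.6]
t 11.25 F [-0.1 -0.2 -1.4] w 91.7 j [-0.17  0.22  1.56 -0.    1.36  1.3 ] axes
 [[ 0.     0.095 -0.995]
 [ 0.    -0.995 -0.095]
 [-1.     0.     0.   ]]
```

View pics/c5.png

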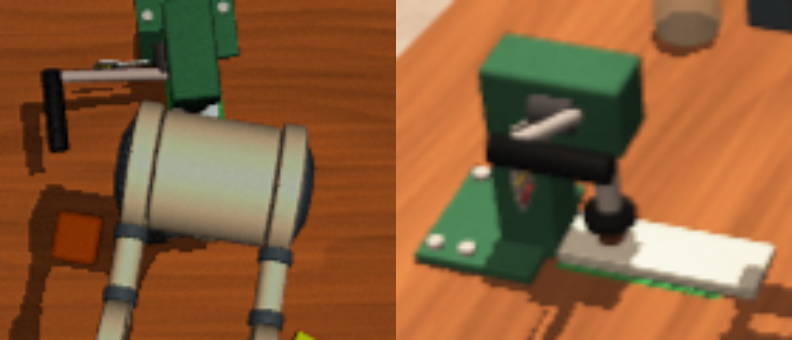

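The strip is seated at press x -142 to 39.5 and square to within 0.3°, with the plug at crop (610,238) under the foot. Now over to the lever.

>>> play_rows --increments '[-1,0,-20,-15,0,0,0,-1,0,-25,-18,0,0,0,-1,0,-25,-18,0,0,0,-1,0,-25,-18,0,0,0,-1,0,-25,-18,0,0,0,-1,0,-25,-18,0,0,0,-1,0,-20,-14,0,0,0,-1,0,0,0,0,0,0,-1,10,0,0,0,0,0,-1,0,0,0,0,0,0]' --grip_force 40

```text
time_s: 12.5
tcp_pos: [588.3, 149.6, 279.3]
eef_rot: [-0.705, -0.033, 0.707, -0.034]
wrist_force: [0.4, -0.1, 0.3]
gripper_width: 91.4
```

```bash
python3 - <<'E'
from h import *
o=np.array([649,-9.5]);a=np.radians(5.45);ex=np.array([np.cos(a),np.sin(a)]);ey=np.array([-ex[1],ex[0]])
g=o-45*ex+165*ey;plan([*g,211],95.45)
s=vision.snapshot("side");cv2.imwrite("pics/c6.png",cv2.resize(s[60:260,200:380],None,fx=3,fy=3))
E
```

```text
tcp [588.3 149.6 279.3] turn [-0.03  0.14 -0.01] shift after turn [68.3 -0.9 -0.3]
t 12.5 F [ 0.4 -0.1  0.3] w 91.4 j [ 0.15  0.42  1.3  -0.    1.43  1.63] axes
 [[ 0.     0.095 -0.995]
 [ 0.    -0.995 -0.095]
 [-1.     0.     0.   ]]
```

View pics/c6.png

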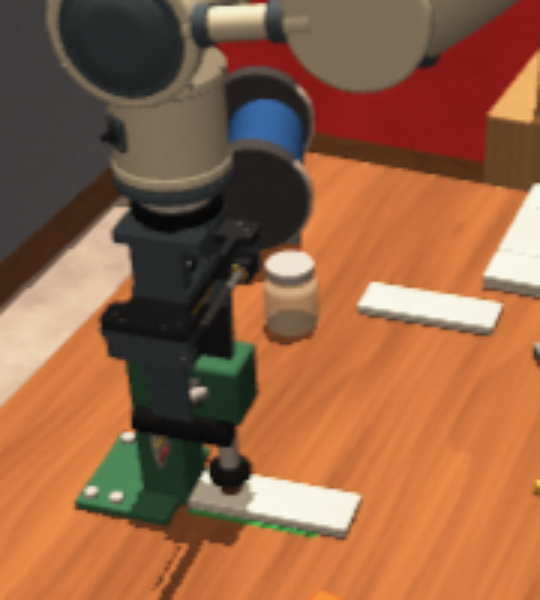

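The gripper is directly over the bar at crop (185,430). I'll descend and grip.

>>> play_rows --increments '[-1,15,-0.5,0,0,0,0,-1,20,0,0,0,0,0,-1,18,0,0,0,0,0,-1,10,0,0,0,0,0,-1,5,0,0,0,0,0,-1,0,0,0,0,0,0,1,0,0,0,0,0,0,1,0,0,0,0,0,0,1,0,0,0,0,0,0,1,0,0,0,0,0,0,1,0,0,0,0,0,0,1,0,0,0,0,0,0,1,0,0,0,0,0,0]' --grip_force 40

```text
time_s: 14.18
tcp_pos: [589.2, 150.8, 212.6]
eef_rot: [0.706, 0.034, -0.706, 0.034]
wrist_force: [2.1, -13.5, -1.8]
gripper_width: 24.1
```

The bar is gripped (24.1 mm). I'll relieve the side force and follow the first half of the arc.

>>> play_rows --increments '[1,0,1,0,0,0,0,1,0,1,0,0,0,0,1,5.5,-2.4,0,0,0,0,1,5.5,-2.4,0,0,0,0,1,5.6,-2,0,0,0,0,1,5.7,-1.9,0,0,0,0,1,5.8,-1.5,0,0,0,0,1,5.9,-1.4,0,0,0,0,1,5.9,-1.1,0,0,0,0,1,5.9,-1,0,0,0,0,1,5.9,-0.6,0,0,0,0,1,6,-0.5,0,0,0,0,1,0,0,0,0,0,0]'

```text
time_s: 15.8
tcp_pos: [587.9, 164.8, 155.3]
eef_rot: [0.706, 0.034, -0.706, 0.033]
wrist_force: [-4.2, 8.5, 9.3]
gripper_width: 23.5
```

>>> play_rows --increments '[1,6,-1,0,0,0,0,1,6,0,0,0,0,0,1,6,0.4,0,0,0,0,1,6,0.5,0,0,0,0,1,6,0.9,0,0,0,0,1,5.9,0.9,0,0,0,0,1,5.9,1.3,0,0,0,0,1,5.8,1.4,0,0,0,0,1,5.7,1.8,0,0,0,0,1,5.7,1.9,0,0,0,0,1,1.5,0.5,0,0,0,0,1,0,0,0,0,0,0,1,0,0,0,0,0,0]'

```text
time_s: 17.42
tcp_pos: [588.4, 158.6, 94.5]
eef_rot: [0.706, 0.035, -0.706, 0.032]
wrist_force: [-4.1, 31.3, -0.7]
gripper_width: 23.2
```

```bash
python3 - <<'E'
from h import *
s=vision.snapshot("side");t=vision.snapshot("top");cv2.imwrite("pics/s7.png",s)
st=monitor.read_state();print(st["tcp_pos"],st["wrist_force"])
cv2.imwrite("pics/c7.png",cv2.resize(s[140:260,200:340],None,fx=5,fy=5,interpolation=cv2.INTER_CUBIC))
E
```

```text
[588.43706583 158.59748768  94.49318916] [-3.92164058 30.7721775  -0.33681708]
```

View pics/c7.png

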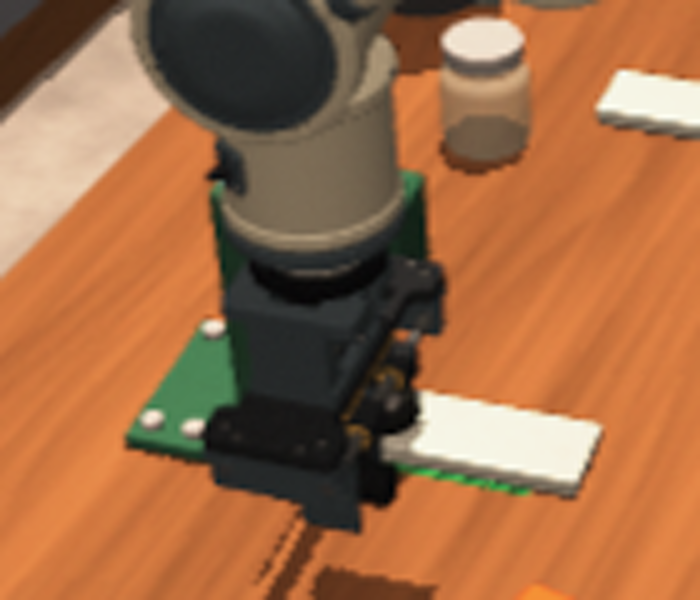

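The gripper is down with the handle's near end visible at crop (380,480), but the 31 N side force needs explaining. I'll check the lever angle from that bar end.

```bash
python3 - <<'E'
from h import *
o=np.array([649,-9.5]);a=np.radians(5.45);ex=np.array([np.cos(a),np.sin(a)]);ey=np.array([-ex[1],ex[0]])
s=cv2.imread("pics/s5.png")
def end(th): 
    f=.45-th;return np.r_[o-77*ex+(30+150*np.cos(f))*ey,165+150*np.sin(f)]
for th in(0,.5,.6,.7,.75,.8,.85): print(th,proj("side",end(th)).round(1),end(th).round(1))
st=monitor.read_state();q=R.from_quat(st["eef_rot"]);p=st["tcp_pos"]-18.8*q.apply([1,0,0]);d=p[:2]-o
print("grasp pt press frame",d@ex,d@ey,p[2],"tool x,y axis",q.apply([1,0,0]).round(3),q.apply([0,1,0]).round(3))
s7=cv2.imread("pics/s7.png");x0,y0=258,215
c=np.hstack([cv2.resize(k,(396,396),interpolation=cv2.INTER_CUBIC) for k in(s[175:215,240:280],s7[210:250,255:295])])
g=cv2.convertScaleAbs(c,alpha=1.8,beta=25);cv2.imwrite("pics/c8.png",g)
E
```

```text
0 [[276.3 204.9]] [556.7 147.5 230.2]
0.5 [[276.1 228.6]] [555.3 162.2 157.5]
0.6 [[276.7 232.3]] [555.4 160.7 142.6]
0.7 [[277.4 235.5]] [555.7 157.7 127.9]
0.75 [[277.8 236.9]] [555.9 155.7 120.7]
0.8 [[278.2 238.2]] [556.1 153.3 113.6]
0.85 [[278.7 239.4]] [556.4 150.6 106.6]
grasp pt press frame -44.331068651251734 172.9987572050377 113.29296783493331 tool x,y axis [-0.     0.005 -1.   ] [ 0.095 -0.995 -0.005]
```

View pics/c8.png

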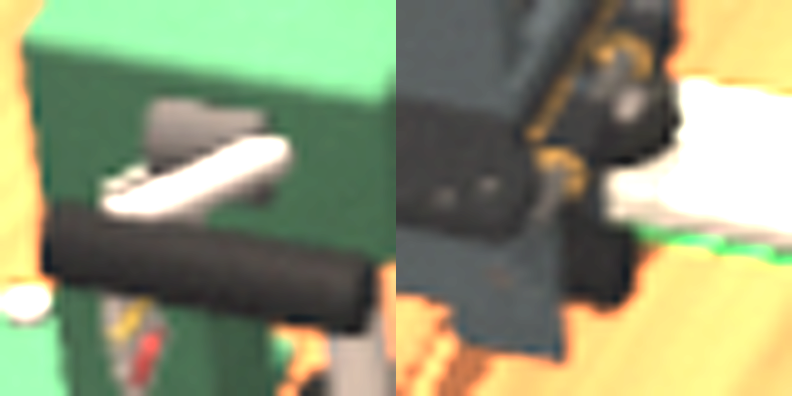

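The bar end is at about (277,237.3), which puts the lever near 0.75. That would mean the bar has slipped slightly in the pads. I'll relieve the side load first, then press further in small steps.

>>> play_rows --increments '[1,0,-1.5,0,0,0,0,1,0,-1.5,0,0,0,0,1,0,-1,0,0,0,0,1,0,0,0,0,0,0]' --grip_force 50

```text
time_s: 18.02
tcp_pos: [588.5, 158.9, 94.9]
eef_rot: [0.706, 0.034, -0.706, 0.034]
wrist_force: [-2.9, -2.0, 6.9]
gripper_width: 23.1
```

Radial geometry (TCP y) also gives about 0.757, agreeing with the picture. I'll go about 0.06 rad further.

>>> play_rows --increments '[1,1.5,0.4,0,0,0,0,1,1.5,0.5,0,0,0,0,1,1.5,0.5,0,0,0,0,1,1.5,0.5,0,0,0,0,1,1.5,0.5,0,0,0,0,1,1.2,0.5,0,0,0,0,1,0,0,0,0,0,0,1,0,0,0,0,0,0]' --grip_force 60

```text
time_s: 19.02
tcp_pos: [588.8, 156.3, 86.6]
eef_rot: [0.707, 0.034, -0.706, 0.034]
wrist_force: [-4.5, 0.6, 14.3]
gripper_width: 22.9
```

```bash
cat >> h.py <<'E'
def lever():
    o=np.array([649,-9.5]);a=np.radians(5.45);ey=np.array([-np.sin(a),np.cos(a)])
    st=monitor.read_state();q=R.from_quat(st["eef_rot"]);p=st["tcp_pos"]-18.8*q.apply([1,0,0])
    y=(p[:2]-o)@ey-.2;print("y",round(y,2),"z",p[2].round(1),"lever by y",round(.45+np.arccos(min(1,(y-30)/150)),3),"by z",round(.45-np.arcsin((p[2]-1.4-165)/150),3),"F",st["wrist_force"].round(1),"t",st["time_s"])
E
python3 - <<'E'
from h import *
s=vision.snapshot("side");cv2.imwrite("pics/s9.png",s);lever()
cv2.imwrite("pics/c9.png",cv2.convertScaleAbs(np.hstack([cv2.resize(cv2.imread("pics/s7.png")[210:250,255:295],(396,396),interpolation=cv2.INTER_CUBIC),cv2.resize(s[210:250,255:295],(396,396),interpolation=cv2.INTER_CUBIC)]),alpha=1.8,beta=25))
E
```

```text
y 170.54 z 105.4 lever by y 0.807 by z 0.869 F [-4.1  0.7 14.9] t 19.075
```

View pics/c9.png

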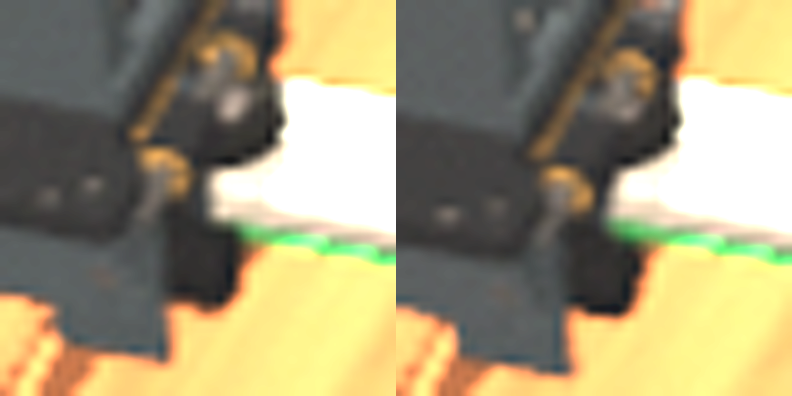

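The bar moved down again; TCP geometry gives about 0.807, only just at the red mark. I'll add a small margin, still short of the 0.88 stop.

>>> play_rows --increments '[1,1.3,0.5,0,0,0,0,1,1.3,0.5,0,0,0,0,1,1.3,0.5,0,0,0,0,1,0,0,0,0,0,0,1,0,0,0,0,0,0,1,0,0,0,0,0,0]'

```text
time_s: 19.82
tcp_pos: [588.9, 154.9, 82.8]
eef_rot: [0.707, 0.034, -0.706, 0.034]
wrist_force: [-5.3, 3.3, 15.9]
gripper_width: 22.9
```

```bash
python3 - <<'E'
from h import *
lever()
s=vision.snapshot("side");cv2.imwrite("pics/s10.png",s)
# lower end of the black bar: dark rows in column band of its visible end, measured in all pictures
for n in("s7","s9","s10"):
    g=cv2.resize(cv2.cvtColor(cv2.imread(f"pics/{n}.png"),cv2.COLOR_BGR2GRAY),None,fx=8,fy=8,interpolation=cv2.INTER_CUBIC)
    print(n,[round(((np.where(g[8*230:8*246,int(8*u)]<60)[0].max())/8+230),2) for u in(274,275,276,277)])
E
```

```text
y 169.17 z 101.6 lever by y 0.832 by z 0.897 F [-5.3  3.3 15.9] t 19.825
s7 [np.float64(240.62), np.float64(241.12), np.float64(241.5), np.float64(241.25)]
s9 [np.float64(241.5), np.float64(241.75), np.float64(241.88), np.float64(242.0)]
s10 [np.float64(242.0), np.float64(242.12), np.float64(242.38), np.float64(242.62)]
```

```bash
python3 - <<'E'
from h import *
o=np.array([649,-9.5]);a=np.radians(5.45);ex=np.array([np.cos(a),np.sin(a)]);ey=np.array([-ex[1],ex[0]])
t=np.linspace(0,2*np.pi,200)
def low(th):
    f=.45-th;y=30+150*np.cos(f)+12*np.cos(t);z=165+150*np.sin(f)+12*np.sin(t)
    P=proj("side",np.c_[(o-77*ex)[None]+y[:,None]*ey,z]);return P[P[:,1].argmax()].round(2),P[:,0].max().round(2)
for th in(0,.75,.8,.85,.88): print(th,low(th))
for n,r0,r1,cs in(("s5",198,216,(271,272,273,274,275)),("s10",230,246,(274,275,276,277,278))):
    g=cv2.resize(cv2.cvtColor(cv2.imread(f"pics/{n}.png"),cv2.COLOR_BGR2GRAY),None,fx=8,fy=8,interpolation=cv2.INTER_CUBIC)
    print(n,[(u,round(float(np.where(g[8*r0:8*r1,int(8*u)]<(45 if n=="s5" else 60))[0].max()/8+r0),2)) for u in cs])
E
```

```text
0 (array([275.58, 209.3 ]), np.float64(277.87))
0.75 (array([277.03, 241.07]), np.float64(279.28))
0.8 (array([277.48, 242.36]), np.float64(279.72))
0.85 (array([277.97, 243.52]), np.float64(280.2))
0.88 (array([278.28, 244.16]), np.float64(280.5))
s5 [(271, 215.88), (272, 215.88), (273, 215.88), (274, 208.88), (275, 208.88)]
s10 [(274, 242.0), (275, 242.12), (276, 242.38), (277, 242.62), (278, 242.5)]
```

The picture (0.83) and the TCP geometry (0.832) agree. I'll hold for a second to check for creep and check the bystanders.

>>> play_rows --increments '[1,0,0,0,0,0,0,1,0,0,0,0,0,0,1,0,0,0,0,0,0,1,0,0,0,0,0,0,1,0,0,0,0,0,0,1,0,0,0,0,0,0,1,0,0,0,0,0,0,1,0,0,0,0,0,0]'

```text
time_s: 20.88
tcp_pos: [588.9, 155.0, 82.8]
eef_rot: [0.707, 0.034, -0.706, 0.034]
wrist_force: [-6.3, 2.3, 15.6]
gripper_width: 23.2
```

```bash
python3 - <<'E'
from h import *
lever()
s=vision.snapshot("side");t=vision.snapshot("top");cv2.imwrite("pics/s11.png",s)
g=cv2.resize(cv2.cvtColor(s,cv2.COLOR_BGR2GRAY),None,fx=8,fy=8,interpolation=cv2.INTER_CUBIC)
print([round(float(np.where(g[8*230:8*246,8*u]<60)[0].max()/8+230),2) for u in(275,276,277)])
L=blobs("side",s,(0,0,110),(179,70,255),(255,205,330,250),14);show("strip",L)
cv2.imwrite("pics/c11.png",np.vstack([cv2.resize(s[120:380,100:460],(540,390)),cv2.resize(t[80:280,200:520],(320,200))[:, :].copy() if 0 else cv2.resize(t[80:230,180:480],(540,200))]))
E
```

```text
y 169.22 z 101.6 lever by y 0.831 by z 0.897 F [-6.3  2.3 15.6] t 20.875
[242.12, 242.38, 242.62]
strip [298.3 228.2] c [570.5 -12. ] size [129.2  70.6] ang 5.79 [[503.0, 17.0], [510.0, -54.0], [638.0, -41.0], [631.0, 30.0]]
```

View pics/c11.png

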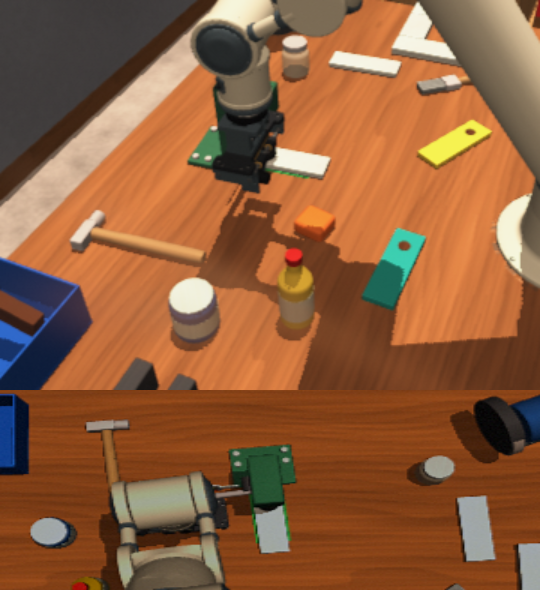

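The picture shows the strip on the pad, unmoved since seating (same near corners and angle), the lever held steadily down, and the bystanders in place. I'll hand it in.

```bash
python3 -c "
from h import *
print(workorder.close_job()); lever()"
```

```text
the job is handed in; nothing more can be done
None
the job is handed in; nothing more can be done
```

I slid the strip flat onto the pad, in under the foot and up against the stop. I then gripped the lever handle, brought it down past the third click, and handed in at about 21 s while still holding it.

**Strip:** at seating it spanned press x -142 to +39.5 mm (the stop is at +40 mm). It was square to the pad within about 0.3° and centred within about 1 mm. In the last picture its near corners and angle were unchanged; the gripper hid the rest.

**Lever:** the last picture and the arm's sideways position both put it at 0.83 rad (red mark 0.80, hard stop 0.88). It did not move during a 1 s hold before handing in.

**Checks that disagreed or were less clean:**
- **Height reading:** the arm's height alone gives 0.897 rad, which is past the hard stop. The handle slipped several millimetres in the pads on the way down, so I did not rely on it.
- **Lever force:** the final vertical push was about 16 N, more than the 9 to 12 N listed. I put the extra down to pad friction on the bar.
- **Side force:** it reached 31 N briefly during the lever stroke. I relieved it before going on.
- **Sliding flat:** the wrist briefly read about -0.8 N vertical while I slid the strip, so the gripper may have carried part of its weight. I lowered it about 0.8 mm before the final push.
- **Bystanders:** I checked them only by eye in the last picture, and they looked undisturbed.

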